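# Dip the vacuum pump's oil gauge rod and show its tip to the camera

## Robot

A 6-joint arm with a two-finger parallel gripper is mounted at the origin on a cart in front of the work surface, level with it; the furniture and walls round the work are solid. World frame = base frame: x ahead of the robot, y to its left, z up, the work surface at z = 0. Lengths are in m, angles in rad, forces in N, time in s.
With the tool pointing down it reaches from about 0.35 to 0.8 m from the base axis. Payload 7.3 kg.
Tool frame: the origin (TCP) lies midway between the tips of the shut fingers; the grasp point (between the pads) lies 19 mm behind it; z points along the fingers, y is the line along which they close (so a half turn about z gives the same grasp; the last joint's range is limited). The gripper opens to 85 mm and grips with 20 to 120 N. Pads are 22 mm wide; open, the fingers measure 114 mm over their backs; the gripper's body (76 mm by 85 mm) begins 54 mm behind the grasp point. The pads swing forward as they close: fully open they stand 13 mm farther back than shut.
Start: joints at [1.146, 0.342, 1.524, -0, 1.275, -0.146], TCP at [0.144, 0.505, 0.231] pointing down, gripper open.
Joint ranges: [-2.53, 2.53], [-0.77, 2.02], [0.04, 2.7], [-1, 4.14], [0.28, 2.66], [-3.11, 3.11]. Speed limits (rad/s): [2.57, 2.57, 3.14, 3.14, 3.14, 3.14].

## Interface

Orientations are given as a 3x3 rotation matrix whose columns are the frame's x, y, z axes.
In Python, from rig import r gives the robot as it stands.
- The arm moves only by the tool arm_command, never from a script. Its argument "series" is a list that holds one entry, the list of rows, each a list of 6 numbers: the shift along the tool's x, y, z each as a share of 0.2 m, from -1 to 1, then the turn, a rotation vector about the tool's x, y, z each as a share of 360 degrees, from -1 to 1. A call has 1 to 8 rows; each row shifts and turns the commanded pose from where the row before left it, along the tool's axes as they then stand; what a row does not reach is not made up. A row lasts 1/10 s, in which the tool goes at most 50 mm and 8.59 degrees, less where a joint would pass 70% of its speed; a pose out of reach is approached as far as the arm can. A call with a number of a shift or a turn outside -1 to 1 is refused whole. A call with a gripper value outside its range is refused whole. "hand" is the closure, from 0 (fully open) to 1 (shut), set as the call begins (left out, the last holds). The fingers move at their own pace and stop on an object; the grip force is fixed at half the most. Time passes only in rows, so rows that do not move let the fingers close. It gives the time, the measured TCP pose, the force, the opening and the grip force at its end, in the units of the state.
- r.read_state(): the state, without advancing time (a new reading comes with each control period).
- r.camera(name): name is "side" or "top" or "wrist"; returns a dict with "color" (480x640x3 uint8, blue, green, red), "vertical_fov" (degrees; the focal length in pixels is half the picture's height over the tangent of half this angle, whatever the lens; pixels are square), "cx", "cy" (the principal point, pixels), "dist_coeffs" ([k1, k2, p1, p2, k3] as OpenCV has them; the pictures are not rectified), "R" (3x3) and "t" (3): a world point X has camera coordinates R X + t. Camera axes: x right, y down, z forward; pixel columns grow to the right and rows downward; lengths in m; the calibration is good to about 2 mm. A picture is of the moment at which its call begins. There is no depth.
- r.close_job(): hands the job in; it is judged then, once.
The state is a dict: "time_s": time; "joint_positions": joint angles; "joint_vel": joint speeds; "tau": joint torques, N m; "position": TCP position; "tcp_rot": TCP orientation; "ft_force": force on the tool from outside, world axes, zero at the start; "ft_torque": the same for the moment, N m; "grip_width": finger opening in m; "gripper_force": force on a finger pad.
Only numpy, scipy, OpenCV 4.12 (cv2) and the standard library are available. Lean on these libraries where they do the work, as an engineer would, in place of code of your own. Each camera call takes 0.05 s, during which the arm holds its last target. There are 200 camera calls.

## Task

Take the pump's oil level reading: lift the dipstick off its rest, slide it down the slanting dip tube of the small vacuum pump until its collar stops on the tube's mouth (let it sit there a moment, without forcing it), and draw it right out again. Then hold the dipstick level and still, across the view of the camera that stands on the carton, with the tip straight in front of the lens and about 10 cm from it. Finish there, still holding it in the gripper and with nothing else supporting it; never touch the desk with the tip and leave the other things on the desk where they are.

Things in the scene. Friction and masses are not known exactly. Their poses are not given: they have to be found in the camera images.
- dipstick: Gauge rod, 230 mm long, about 90 g: 8 mm steel rod with rounded tip, round collar (31 mm across), grey flat-sided handle 18 mm wide (x), 22 mm high (z). Origin: on the axis at the collar's face towards the tip; +y points to the tip. Tip y = +125 mm, collar -8 to 0, handle -105 to -8. Starts level on its rest, axis 50 mm above the desk. Grip the 18 mm sides near y = -47 mm.
- dip_tip (a point): The rounded end of the dipstick's steel rod (125 mm from the collar's seating face); two dark rings near it are the level marks.
- rod_rest: Fixed rest of the dipstick: dark steel foot 60 x 165 mm, two black posts with notches open upwards. Origin on the desk right below the dipstick's origin at the start, same yaw. Posts at y = +30 mm (under the bare rod) and y = -92 mm (under the rear of the handle), 12 mm thick, up to 44 mm wide, tops 58 mm high.
- pump: Small grey vacuum pump, fixed. Origin on the desk under it. Base plate x -65 to 65, y -65 to 125 mm; ribbed sump with bolted lid (96 mm high, a capped port to 121 mm) at y = -58 to 23 mm; motor with carrying handle (143 mm high) on the +y side. Its dip tube leaves the sump to the -y side.
- dip_tube: The pump's slanting steel dip tube: 12 mm bore, 18 mm outside, 78 mm long, flared mouth 26 mm inside, 33 mm over the rim. Origin: centre of the mouth's rim, 108 mm above the desk; +z points outward along the tube, 40 degrees above level. The sump below is open, so the rod slides in freely for its full 125 mm till the collar lies on the rim; its tip then points along the tube's -z.
- stand_carton: The small brown carton, 75 x 100 x 60 mm, on which the camera stands; fixed.
- camera: The black compact camera, 104 mm wide, 68 mm high, fixed on top of the carton. Origin at the centre of its underside, 60 mm above the desk; it looks along its own -x.
- lens (a point): Centre of the camera's front glass, 91 mm above the desk; axes as the camera's, so it looks along -x. The dipstick's tip belongs about 100 mm out on that line, the rod level and across it (about square to the lens's x, tip to either side).
- mug: Bystander: white mug, 91 mm high.
- spool: Bystander: solder spool, 58 mm across, 30 mm high.
- driver_red: Bystander: red-handled screwdriver, 168 mm long, lying.
- black_tape: Bystander: roll of black tape, 64 mm across, 19 mm high.
- driver_grey: Bystander: grey-handled screwdriver, 142 mm long, lying.
- enclosure: Bystander: black plastic enclosure, 89 x 103 x 33 mm.
- flux: Bystander: small bottle with a white cap, 38 mm high.
- hub: Bystander: grey and blue USB hub, 50 x 87 x 26 mm.
Not all that is in view belongs to the job. There is more than one size of the rod_rest; the job needs the larger.

How it is judged:
By the outcome, as a careful person would: the job done as asked, in the order asked, and still so for the second after the job is handed in, while the arm keeps its last pose, push and grip.
It also fails if it takes over 48 s, if anything falls off the work surface, if the arm or the gripper's body presses on something with over 40 N, if the wrist force passes 120 N, or if a joint passes its speed limit or range.

## Working session

There is one attempt and no reset: what is moved stays moved. The work goes in short steps, Python scripts to look and compute and a tool call to move; the robot and the scene stay as the last step left them, time stands still between calls to the robot, and variables do not carry over. Pictures are saved under pics/ and viewed, at most 10 in all, crops included, and the job is handed in when it is done.

Besides the shell and the picture viewer there is one more tool, called after "Emit:" in YAML: its name, and indented under it one key for each argument. arm_command: Moves the arm, as the interface text tells. Shift numbers are shares of 0.2 m and turn numbers shares of 360 degrees, none past 1 either way. Its arguments: {"type":"object","properties":{"series":{"type":"array","items":{"type":"array","items":{"type":"array","items":{"type":"number"}}}},"hand":{"type":"number"}},"required":["series"]}

```bash
mkdir -p pics; ls; python3 - <<'E'
from rig import r
import cv2,pickle
d={}
for n in("side","top"):
    c=r.camera(n);d[n]=c;cv2.imwrite(f"pics/{n}0.png",c["color"]);print(n,c["vertical_fov"],c["cx"],c["cy"],c["dist_coeffs"],c["R"],c["t"])
pickle.dump(d,open("cams.pkl","wb"))
s=r.read_state();print(s)
E
```

```text
pics
side 53.44650244545952 312.12849590404386 239.2568220049009 [-0.05054529  0.          0.          0.          0.        ] [[ 0.88134841 -0.47221614 -0.01539164]
 [-0.26260557 -0.46252768 -0.84682139]
 [ 0.39276367  0.75038661 -0.53165462]] [-0.55515876  0.14142406  1.22842616]
top 54.10605334012809 317.7635419640721 234.72092999195576 [-0.03297278  0.          0.          0.          0.        ] [[ 0.02961555 -0.99950275  0.0108247 ]
 [-0.98148442 -0.0311285  -0.18899563]
 [ 0.18923861 -0.00502706 -0.98191826]] [-0.1926121   0.54611371  1.11309363]
{'time_s': 0.1, 'joint_positions': array([ 1.14603370e+00,  3.42622563e-01,  1.52489904e+00, -1.21853318e-05,
        1.27545353e+00, -1.45974673e-01]), 'joint_vel': array([-1.75062775e-04, -1.67246020e-03, -3.19932991e-03, -8.64620574e-05,
        8.35161439e-04,  7.37840817e-04]), 'tau': array([ 1.34841226e-03, -4.34452307e+01, -2.46484888e+01, -3.17984523e-04,
        4.93878586e-03,  3.72830948e-05]), 'position': array([0.14429276, 0.504403  , 0.23071914]), 'tcp_rot': array([[-9.61390614e-01,  2.75186800e-01, -5.59102196e-04],
       [ 2.75187302e-01,  9.61389801e-01, -1.26442731e-03],
       [ 1.89561443e-04, -1.36946638e-03, -9.99999044e-01]]), 'ft_force': array([ 0.28827338,  0.50430718, -0.64657156]), 'ft_torque': array([ 0.01743102, -0.01589572, -0.02279709]), 'gripper_force': 0.0, 'grip_width': 0.08544948486357966}
```

View pics/top0.png

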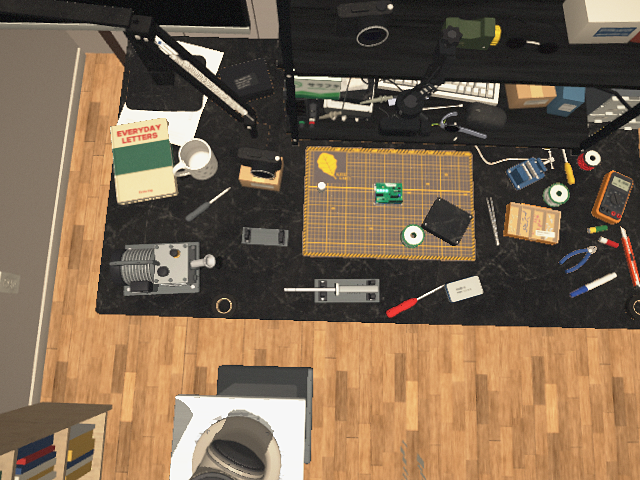

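View pics/side0.png

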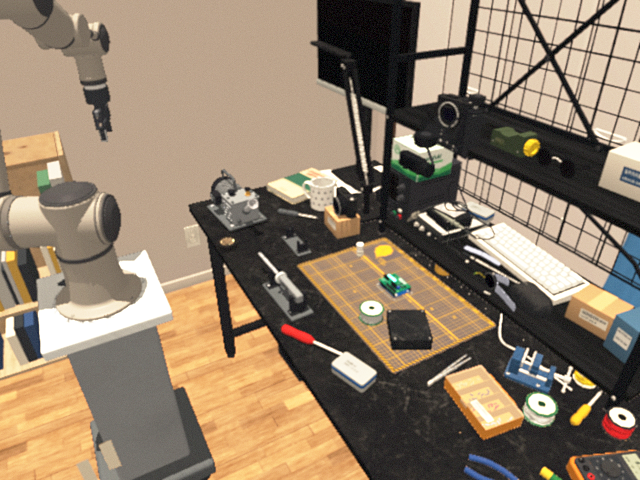

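The dipstick is in top (333,290), with its tip at (285,290) and its handle to the right, lying on the larger rest. A smaller empty rest at (265,237) is the decoy. The pump is at (160,268) with its tube mouth at about (208,262). The carton and camera are at (260,168); another camera, on the shelf, is not the one wanted. Close crops next.

```bash
cat > h.py <<'E'
import pickle,numpy as np,cv2
D=pickle.load(open("cams.pkl","rb"))
def K(c):
    f=240/np.tan(np.radians(c["vertical_fov"]/2));return np.array([[f,0,c["cx"]],[0,f,c["cy"]],[0,0,1.]])
def proj(c,X):
    c=D[c] if isinstance(c,str) else c
    return cv2.projectPoints(np.float64(X).reshape(-1,3),cv2.Rodrigues(np.array(c["R"]))[0],np.array(c["t"]),K(c),np.array(c["dist_coeffs"]))[0].reshape(-1,2)
def atz(c,uv,z):
    c=D[c] if isinstance(c,str) else c
    p=cv2.undistortPoints(np.float64(uv).reshape(-1,1,2),K(c),np.array(c["dist_coeffs"])).reshape(-1,2)
    R=np.array(c["R"]);C=-R.T@np.array(c["t"]);d=np.c_[p,np.ones(len(p))]@R
    return C+d*((np.broadcast_to(z,len(p))-C[2])/d[:,2])[:,None]
E
python3 - <<'E'
from h import *
def crop(n,x,y,w,h,s):
    im=cv2.resize(D[n]["color"][y:y+h,x:x+w],None,fx=s,fy=s,interpolation=cv2.INTER_CUBIC)
    for i in range(0,w,10): cv2.line(im,(i*s,0),(i*s,6 if i%50 else 14),(0,255,255),1); 
    for i in range(0,h,10): cv2.line(im,(0,i*s),(6 if i%50 else 14,i*s),(0,255,255),1)
    return im
a=crop("top",100,225,290,95,2.75 if 0 else 2)
t1=crop("top",100,225,133,100,6)
t2=crop("top",232,130,160,55,5) 
cv2.imwrite("pics/c1.png",t1)
b=np.zeros((600,800,3),np.uint8)
x=crop("top",270,270,120,40,6);b[:240,:720]=x
x=crop("top",220,135,80,60,6);b[240:600,:480]=x
cv2.imwrite("pics/c2.png",b)
b=np.zeros((600,800,3),np.uint8)
x=crop("side",195,160,80,100,6);b[:600,:480]=x
x=crop("side",315,170,53,75,6);b[:450,480:480+318]=x
cv2.imwrite("pics/c3.png",b)
print(proj("top",[[0.144,.505,.231],[0,0,0]]))
E
```

```text
[[-30.05654066 408.68342703]
 [237.16799392 463.2337538 ]]
```

View pics/c1.png

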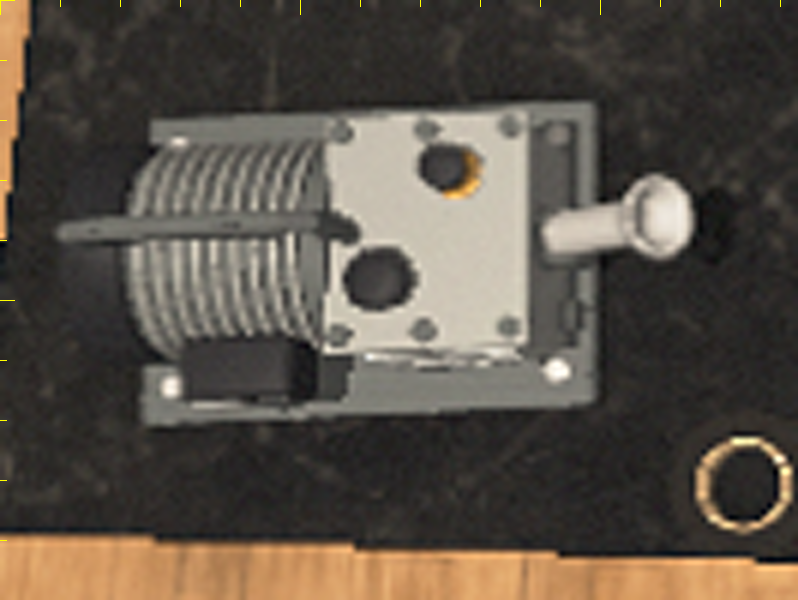

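View pics/c2.png

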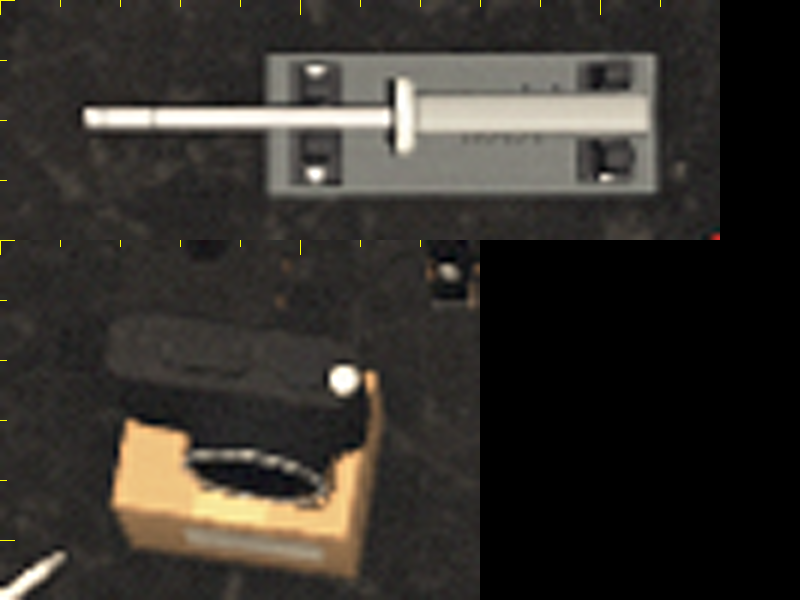

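View pics/c3.png

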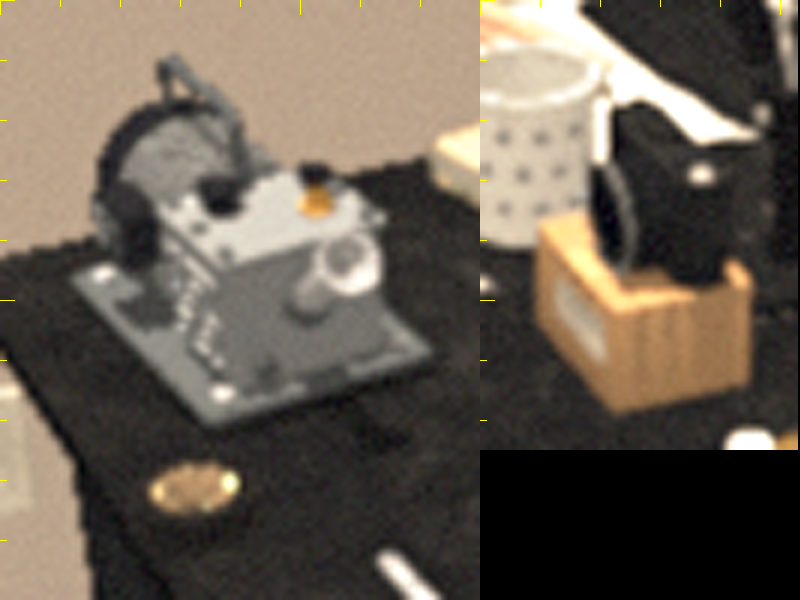

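```bash
python3 - <<'E'
from h import *
np.set_printoptions(precision=4,suppress=True)
def T(ox,oy,pts,s=6): return np.array([[ox+x/s-.42,oy+y/s-.42] for x,y in pts])
def yaw(a,b): return np.degrees(np.arctan2(b[1]-a[1],b[0]-a[0]))
def tri(u,v):
    def e(X): return np.r_[proj("top",X)[0]-u,proj("side",X)[0]-v]
    from scipy.optimize import least_squares
    q=least_squares(e,[.4,.1,.1]);return q.x,q.fun
p=atz("top",T(270,270,[(84,117),(393,117),(403,116)]),.05);print("rod tip,rod end,collar",p,yaw(p[1],p[0]),np.linalg.norm(p[0]-p[1]))
p=atz("top",T(270,270,[(650,113),(420,114.5)]),.061);print("handle",p,yaw(*p))
p=atz("top",T(270,270,[(266,55),(657,53),(657,193),(267,194)]),.006);print("foot",p,p.mean(0),yaw(p[1],p[0]),yaw(p[2],p[3]),np.linalg.norm(p[0]-p[1]))
p=atz("top",T(100,225,[(596,102),(152,122),(143,424),(597,402)]),.008);print("base",p,yaw(p[0],p[1]),yaw(p[3],p[2]),yaw(p[3],p[0]),np.linalg.norm(p[0]-p[3]))
m=T(100,225,[(663,215)]);print("mouth",atz("top",m,.108),tri(m[0],T(195,160,[(347,264)])[0]))
l=atz("top",T(220,135,[(186,220),(327,250),(257,235)]),.091);print("lens",l,yaw(l[1],l[0]),tri(T(220,135,[(257,235)])[0],T(315,170,[(133,222)])[0]))
c=atz("top",T(220,135,[(118,265),(350,297)]),.06);print("carton",c,yaw(c[1],c[0]),np.linalg.norm(c[1]-c[0]))
c=atz("top",T(220,135,[(135,308),(357,337)]),.0);print("cartonb",c,yaw(c[1],c[0]),np.linalg.norm(c[1]-c[0]))
c=atz("top",T(220,135,[(108,345-240),(360,380-240)]),.128);print("cambody",c,yaw(c[1],c[0]),np.linalg.norm(c[1]-c[0]))
E
```

```text
rod tip,rod end,collar [[ 0.4151 -0.0966  0.05  ]
 [ 0.4189 -0.222   0.05  ]
 [ 0.4194 -0.226   0.05  ]] 91.75158854301151 0.12538907092636703
handle [[ 0.4227 -0.325   0.061 ]
 [ 0.4194 -0.2323  0.061 ]] 92.07881115075128
foot [[ 0.4468 -0.1696  0.006 ]
 [ 0.4526 -0.3353  0.006 ]
 [ 0.3937 -0.3356  0.006 ]
 [ 0.3885 -0.1719  0.006 ]] [ 0.4204 -0.2531  0.006 ] 92.02901007511417 91.83983688733545 0.16577569386410382
base [[0.5328 0.1288 0.008 ]
 [0.5181 0.3189 0.008 ]
 [0.3896 0.3092 0.008 ]
 [0.4051 0.1186 0.008 ]] 94.44305357134193 94.65613189541304 4.5561704846016005 0.12811962165474253
mouth [[0.4721 0.0742 0.108 ]] (array([0.4719, 0.075 , 0.105 ]), array([-0.095 ,  0.259 ,  0.3466, -0.0524]))
lens [[ 0.6983 -0.0055  0.091 ]
 [ 0.6874 -0.0639  0.091 ]
 [ 0.6928 -0.0349  0.091 ]] 79.3511197830032 (array([ 0.6954, -0.0346,  0.0857]), array([ 0.1355, -0.3004, -0.3857,  0.1064]))
carton [[ 0.6879  0.0266  0.06  ]
 [ 0.6771 -0.0716  0.06  ]] 83.67970810064227 0.09875317328943398
cartonb [[ 0.6872  0.0282  0.    ]
 [ 0.6771 -0.0703  0.    ]] 84.12639171085432 0.09904041718109932
cambody [[ 0.7332  0.023   0.128 ]
 [ 0.7217 -0.0784  0.128 ]] 83.53446422197044 0.10209290097068835
```

```bash
cat >> h.py <<'E'
from scipy.linalg import logm,expm
from scipy.spatial.transform import Rotation as Ro
np.set_printoptions(precision=4,suppress=True)
M=np.array([.472,.0747,.108]); yp=np.radians(94.55)
U=np.r_[-np.cos(yp)*np.cos(.6981),-np.sin(yp)*np.cos(.6981),np.sin(.6981)]
TILT=np.radians(20); dy=np.radians(91.9)
d0=np.r_[np.cos(dy),np.sin(dy),0]
O0=np.array([.4192,-.2218,.05])
def frame(d):  # dipstick frame with tip dir d, x level
    x=np.cross(d,[0,0,1]);x/=np.linalg.norm(x);return np.c_[x,d,np.cross(x,d)]
# tool in dipstick frame
gt=np.eye(4); s,c=np.sin(TILT),np.cos(TILT)
gt[:3,:3]=np.c_[[0,c,s],[1,0,0],[0,s,-c]]; gt[:3,3]=np.r_[0,-.047,0]+.021*gt[:3,2]
def tool(O,d,back=0,G=None):
    G=gt if G is None else G
    T=np.eye(4);T[:3,:3]=frame(d);T[:3,3]=O;T=T@G;T[:3,3]-=back*T[:3,2];return T
def cur():
    from rig import r
    s=r.read_state();T=np.eye(4);T[:3,:3]=s["tcp_rot"];T[:3,3]=s["position"];return T,s
def rows(A,B,vmax=.045,wmax=7.):
    D=np.linalg.inv(A)@B; w=Ro.from_matrix(D[:3,:3]).magnitude()
    n=int(np.ceil(max(np.linalg.norm(D[:3,3])/vmax,np.degrees(w)/wmax,1)))
    S=np.real(expm(np.real(logm(D))/n))
    row=np.r_[S[:3,3]/.2,Ro.from_matrix(S[:3,:3]).as_rotvec()/(2*np.pi)]
    print("n",n,"row",np.round(row,4).tolist()); return n,row
E
python3 - <<'E'
from h import *
f=lambda P:(proj("top",P)-[99.58,224.58])*6
print("axis c1 0,-40,-78", f([M,M-.04*U,M-.06*U,M-.078*U]), U)
g=lambda P:(proj("side",P)-[194.58,159.58])*6
print("side", g([M,M-.04*U,M-.06*U]))
A,s=cur(); P=tool(O0,d0,.10); print(P); rows(A,P,.04,7)
rows(P,tool(O0,d0),.03)
E
```

```text
axis c1 0,-40,-78 [[661.6386 215.224 ]
 [598.5775 227.5762]
 [568.1015 233.5454]
 [541.2492 238.8046]] [ 0.0608 -0.7637  0.6428]
side [[349.0735 258.5172]
 [325.9522 280.2709]
 [314.8156 290.7511]]
[[-0.0312  0.9995 -0.0113  0.4217]
 [ 0.9392  0.0332  0.3418 -0.2958]
 [ 0.342   0.     -0.9397  0.1242]
 [ 0.      0.      0.      1.    ]]
n 22 row [-0.1945, -0.0738, -0.0108, -0.0016, 0.0022, 0.009]
n 4 row [-0.0, -0.0, 0.125, 0.0, 0.0, 0.0]
```

Emit:
arm_command:
  series:
    - [[-0.1945,-0.0738,-0.0108,-0.0016,0.0022,0.009],[-0.1945,-0.0738,-0.0108,-0.0016,0.0022,0.009],[-0.1945,-0.0738,-0.0108,-0.0016,0.0022,0.009],[-0.1945,-0.0738,-0.0108,-0.0016,0.0022,0.009],[-0.1945,-0.0738,-0.0108,-0.0016,0.0022,0.009],[-0.1945,-0.0738,-0.0108,-0.0016,0.0022,0.009],[-0.1945,-0.0738,-0.0108,-0.0016,0.0022,0.009],[-0.1945,-0.0738,-0.0108,-0.0016,0.0022,0.009]]
  hand: 0

```text
time_s: 0.9
position: [0.3658, 0.2575, 0.2287]
tcp_rot: [[-0.739, 0.672, -0.057], [0.662, 0.739, 0.123], [0.125, 0.053, -0.991]]
ft_force: [0.8, -0.3, 0.2]
grip_width: 0.0855
gripper_force: 0.0
```

Emit:
arm_command:
  series:
    - [[-0.1945,-0.0738,-0.0108,-0.0016,0.0022,0.009],[-0.1945,-0.0738,-0.0108,-0.0016,0.0022,0.009],[-0.1945,-0.0738,-0.0108,-0.0016,0.0022,0.009],[-0.1945,-0.0738,-0.0108,-0.0016,0.0022,0.009],[-0.1945,-0.0738,-0.0108,-0.0016,0.0022,0.009],[-0.1945,-0.0738,-0.0108,-0.0016,0.0022,0.009],[-0.1945,-0.0738,-0.0108,-0.0016,0.0022,0.009]]

```text
time_s: 1.6
position: [0.4514, -0.0166, 0.19]
tcp_rot: [[-0.416, 0.908, -0.057], [0.877, 0.417, 0.24], [0.242, 0.05, -0.969]]
ft_force: [0.6, -0.6, 0.5]
grip_width: 0.085
gripper_force: 0.0
```

```bash
python3 - <<'E'
from h import *
A,s=cur(); print(A,s["time_s"],s["joint_positions"]); P=tool(O0,d0,.10); rows(A,P,.04,7)
E
```

```text
[[-0.416   0.9076 -0.0575  0.4514]
 [ 0.8766  0.417   0.2401 -0.0166]
 [ 0.2419  0.0495 -0.969   0.19  ]
 [ 0.      0.      0.      1.    ]] 1.6 [-0.3537  0.3081  1.7266  0.2178  1.2546 -0.8738]
n 8 row [-0.1696, -0.064, -0.0101, -0.0014, 0.0019, 0.0078]
```

Emit:
arm_command:
  series:
    - [[-0.1945,-0.0738,-0.0108,-0.0016,0.0022,0.009],[-0.1945,-0.0738,-0.0108,-0.0016,0.0022,0.009],[-0.1945,-0.0738,-0.0108,-0.0016,0.0022,0.009],[-0.1945,-0.0738,-0.0108,-0.0016,0.0022,0.009],[-0.1945,-0.0738,-0.0108,-0.0016,0.0022,0.009],[-0.1945,-0.0738,-0.0108,-0.0016,0.0022,0.009],[-0.1945,-0.0738,-0.0108,-0.0016,0.0022,0.009],[0,0,0,0,0,0]]

```text
time_s: 2.4
position: [0.4203, -0.2993, 0.1211]
tcp_rot: [[-0.025, 1.0, -0.012], [0.938, 0.028, 0.345], [0.345, -0.002, -0.938]]
ft_force: [0.4, 0.7, 0.0]
grip_width: 0.0853
gripper_force: 0.0
```

```bash
python3 - <<'E'
from h import *
from rig import r
A,s=cur(); print(A,s["time_s"],s["joint_positions"]); P=tool(O0,d0,.10); rows(A,P,.04,7); rows(A,tool(O0,d0),.03)
c=r.camera("wrist");cv2.imwrite("pics/w1.png",c["color"]);pickle.dump(c,open("w1.pkl","wb"))
print(proj(c,[O0,O0+.125*d0,O0-.105*d0]))
E
```

```text
[[-0.0251  0.9996 -0.0117  0.4203]
 [ 0.9381  0.0276  0.3452 -0.2993]
 [ 0.3454 -0.0023 -0.9385  0.1211]
 [ 0.      0.      0.      1.    ]] 2.4 [-0.8959  0.5813  1.5148  0.2139  1.3375 -1.0034]
n 1 row [0.0216, 0.0072, -0.0085, -0.0, -0.0006, -0.001]
n 4 row [0.0051, 0.0018, 0.1229, -0.0, -0.0001, -0.0002]
[[319.0933 170.1897]
 [317.9659 -30.5105]
 [320.0785 342.4315]]
```

View pics/w1.png

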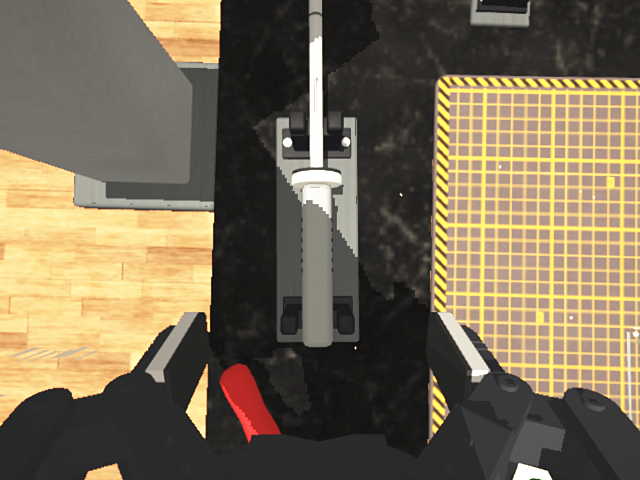

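Stick, collar (317,171), handle end (318,346) agree with my estimate to about 1 mm. The red driver (250,400) is clear of the fingers.

Emit:
arm_command:
  series:
    - [[0.005,0.001,0.123,0,-0.0001,-0.0002],[0.005,0.001,0.123,0,-0.0001,-0.0002],[0.005,0.001,0.123,0,-0.0001,-0.0002],[0.005,0.001,0.123,0,-0.0001,-0.0002],[0,0,0,0,0,0],[0,0,0,0,0,0]]

```text
time_s: 3.05
position: [0.4223, -0.2568, 0.0329]
tcp_rot: [[-0.039, 0.999, -0.012], [0.939, 0.041, 0.342], [0.343, 0.002, -0.939]]
ft_force: [0.5, -0.1, 0.7]
grip_width: 0.0852
gripper_force: 0.0
```

Emit:
arm_command:
  series:
    - [[0,0,0,0,0,0],[0,0,0,0,0,0],[0,0,0,0,0,0],[0,0,0,0,0,0],[0,0,0,0,0,0],[0,0,0,0,0,0],[0,0,0,0,0,0],[0,0,0,0,0,0]]
  hand: 1

```text
time_s: 3.85
position: [0.4212, -0.2578, 0.0328]
tcp_rot: [[-0.037, 0.999, -0.013], [0.939, 0.039, 0.342], [0.342, 0.001, -0.94]]
ft_force: [-4.8, -1.5, 6.0]
grip_width: 0.0173
gripper_force: 58.8
```

```bash
python3 - <<'E'
from h import *
A,s=cur(); print(A,s["time_s"],s["joint_positions"],s["ft_force"],s["grip_width"],s["gripper_force"]); print(tool(O0,d0))
L=tool(O0+[0,0,.20],d0); rows(A,L,.03)
E
```

```text
[[-0.0372  0.9992 -0.0125  0.4212]
 [ 0.9388  0.0392  0.3421 -0.2578]
 [ 0.3423  0.0009 -0.9396  0.0328]
 [ 0.      0.      0.      1.    ]] 3.85 [-0.8462  0.6625  1.6661  0.2464  1.0999 -1.0296] [-4.7964 -1.4716  5.9994] 0.017293214801081206 58.78085374832153
[[-0.0312  0.9995 -0.0113  0.4205]
 [ 0.9392  0.0332  0.3418 -0.2616]
 [ 0.342   0.     -0.9397  0.0303]
 [ 0.      0.      0.      1.    ]]
n 7 row [0.0457, -0.0005, -0.1335, -0.0, -0.0, 0.0001]
```

Emit:
arm_command:
  series:
    - [[0.017,0,-0.047,0,0,0],[0.034,0,-0.094,0,0,0],[0.05,0,-0.138,0,0,0],[0.05,0,-0.138,0,0,0],[0.05,0,-0.138,0,0,0],[0.05,0,-0.138,0,0,0],[0.05,0,-0.138,0,0,0],[0,0,0,0,0,0]]

```text
time_s: 4.65
position: [0.423, -0.259, 0.2132]
tcp_rot: [[-0.039, 0.999, -0.006], [0.941, 0.039, 0.337], [0.337, 0.007, -0.942]]
ft_force: [-0.6, -0.4, -1.3]
grip_width: 0.0171
gripper_force: 58.6
```

```bash
python3 - <<'E'
from h import *
from rig import r
A0=np.array([[-0.0372,0.9992,-0.0125,0.4212],[0.9388,0.0392,0.3421,-0.2578],[0.3423,0.0009,-0.9396,0.0328],[0,0,0,1]])
F=np.eye(4);F[:3,:3]=frame(d0);F[:3,3]=O0
G=np.linalg.inv(F)@A0;np.save("G.npy",G);print(G)
A,s=cur();print(A,s["ft_force"],s["gripper_force"],s["time_s"])
# est dipstick from G
D_=A@np.linalg.inv(G);print("origin",D_[:3,3],"d",D_[:3,1])
c=r.camera("top");cv2.imwrite("pics/t1.png",c["color"])
print("pred px",proj("top",[D_[:3,3],D_[:3,3]+.125*D_[:3,1]]))
for b in (.03,):
    B=tool(M+(b+.125)*U,-U,0,G);print(B);rows(A,B,.03,5)
im=c["color"]
E
```

```text
[[-0.0061  1.     -0.0012  0.0008]
 [ 0.9395  0.006   0.3423 -0.036 ]
 [ 0.3423  0.0009 -0.9396 -0.0172]
 [ 0.      0.      0.      1.    ]]
[[-0.0392  0.9992 -0.0063  0.423 ]
 [ 0.9407  0.039   0.3369 -0.259 ]
 [ 0.3369  0.0073 -0.9415  0.2132]
 [ 0.      0.      0.      1.    ]] [-0.5817 -0.4422 -1.339 ] 58.60162854194641 4.65
origin [ 0.4209 -0.2229  0.2301] d [-0.0329  0.9995 -0.0057]
pred px [[339.6519 281.5458]
 [278.9587 281.708 ]]
[[-0.0806  0.9964  0.026   0.4853]
 [ 0.9363  0.0845 -0.3407 -0.0821]
 [-0.3417 -0.0032 -0.9398  0.2176]
 [ 0.      0.      0.      1.    ]]
n 8 row [0.1102, 0.0455, 0.0019, 0.0002, -0.0138, -0.0009]
```

Emit:
arm_command:
  series:
    - [[0.11,0.0455,0.002,0.0002,-0.0138,-0.0009],[0.11,0.0455,0.002,0.0002,-0.0138,-0.0009],[0.11,0.0455,0.002,0.0002,-0.0138,-0.0009],[0.11,0.0455,0.002,0.0002,-0.0138,-0.0009],[0.11,0.0455,0.002,0.0002,-0.0138,-0.0009],[0.11,0.0455,0.002,0.0002,-0.0138,-0.0009],[0.11,0.0455,0.002,0.0002,-0.0138,-0.0009],[0,0,0,0,0,0]]

```text
time_s: 5.5
position: [0.476, -0.0985, 0.2179]
tcp_rot: [[-0.084, 0.996, 0.013], [0.964, 0.085, -0.254], [-0.254, -0.009, -0.967]]
ft_force: [-0.1, 0.6, -1.6]
grip_width: 0.0168
gripper_force: 58.6
```

```bash
python3 - <<'E'
from h import *
G=np.load("G.npy")
A,s=cur();print(s["ft_force"],s["time_s"],s["joint_positions"])
D_=A@np.linalg.inv(G);print("origin",D_[:3,3],"d",D_[:3,1],-U,"tip",D_[:3,3]+.125*D_[:3,1])
B=tool(M+(.035+.125)*U,-U,0,G);rows(A,B,.03,5)
E
```

```text
[-0.1324  0.5579 -1.6011] 5.5 [-0.2027  0.2681  1.7006 -0.2764  1.122  -0.1748]
origin [ 0.472  -0.0593  0.2115] d [-0.0687  0.819  -0.5698] [-0.0608  0.7637 -0.6428] tip [0.4634 0.0431 0.1403]
n 2 row [0.026, 0.0265, -0.0154, -0.0004, -0.0073, 0.0002]
```

Emit:
arm_command:
  series:
    - [[0.026,0.0265,-0.0154,-0.0004,-0.0073,0.0002],[0.026,0.0265,-0.0154,-0.0004,-0.0073,0.0002],[0,0,0,0,0,0]]

```text
time_s: 5.8
position: [0.4859, -0.0898, 0.2217]
tcp_rot: [[-0.075, 0.997, 0.025], [0.937, 0.079, -0.34], [-0.341, -0.002, -0.94]]
ft_force: [-0.4, 0.1, -1.5]
grip_width: 0.0171
gripper_force: 58.6
```

```bash
python3 - <<'E'
from h import *
from rig import r
G=np.load("G.npy")
A,s=cur();print(s["ft_force"],s["time_s"])
D_=A@np.linalg.inv(G);O=D_[:3,3];d=D_[:3,1];tip=O+.125*d;e=tip-M;print("d",d,-U,"tip",tip,"lateral",e-(e@U)*U,e@U)
b=np.zeros((600,800,3),np.uint8)
for i,(n,x,y,w,h) in enumerate([("top",185,235,50,60),("side",225,165,50,60)]):
    c=r.camera(n);im=cv2.resize(c["color"][y:y+h,x:x+w],None,fx=8,fy=8,interpolation=cv2.INTER_CUBIC)
    b[:480,i*400:i*400+400]=im
    P=(proj(n,[O,tip,M,M-.04*U])-[x-.44,y-.44])*8+[i*400,0];print(n,P)
w=r.camera("wrist");pickle.dump(w,open("w2.pkl","wb"));cv2.imwrite("pics/w2.png",w["color"]);print(proj(w,[O,tip,M]))
cv2.imwrite("pics/b2.png",b)
E
```

```text
[-0.437   0.144  -1.4712] 5.8
d [-0.0559  0.7645 -0.6423] [-0.0608  0.7637 -0.6428] tip [0.4752 0.0443 0.1315] lateral [ 0.0009 -0.001  -0.0013] 0.0385108953736029
top [[595.1871 130.9394]
 [291.6387 188.1721]
 [202.3448 207.1253]
 [118.2633 223.5949]]
side [[772.1506 174.0834]
 [660.4216 279.216 ]
 [625.5913 304.8497]
 [594.7629 333.8545]]
[[ 315.8824  226.4536]
 [ 317.3554  -98.8092]
 [ 315.1593 -205.0667]]
```

View pics/b2.png

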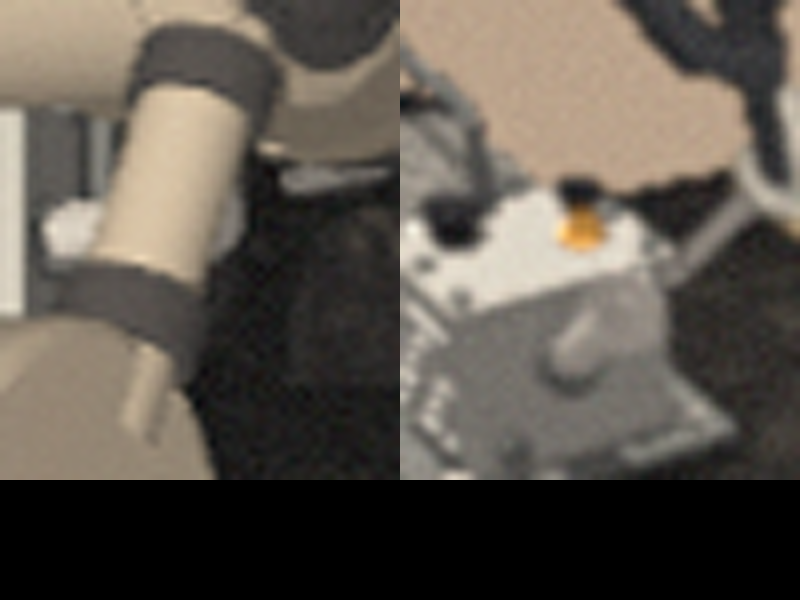

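View pics/w2.png

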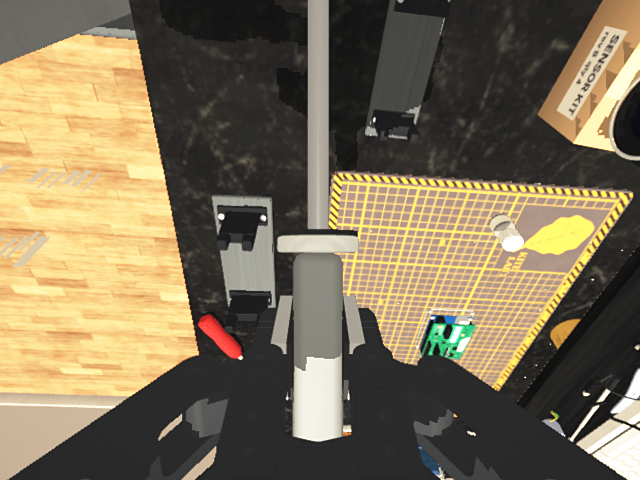

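```bash
cat > ov.py <<'E'
from h import *
from rig import r
G=np.load("G.npy")
A,s=cur();D_=A@np.linalg.inv(G);O=D_[:3,3];tip=O+.125*D_[:3,1]
e1=np.cross(U,[0,0,1]);e1/=np.linalg.norm(e1);e2=np.cross(U,e1)
t=np.linspace(0,2*np.pi,40);circ=lambda C,R:C+R*(np.cos(t)[:,None]*e1+np.sin(t)[:,None]*e2)
S=r.camera("side")["color"]
def panel(img,n,x,y,w,h,s,rod,ov=True):
    im=cv2.resize(img[y:y+h,x:x+w],None,fx=s,fy=s,interpolation=cv2.INTER_CUBIC);im=cv2.convertScaleAbs(im,alpha=1.3)
    P=lambda X:np.round((proj(n,X)-[x,y]+.5)*s-.5).astype(int)
    if ov:
        cv2.polylines(im,[P(circ(M,.0165))],True,(0,0,255),1);cv2.polylines(im,[P(circ(M-.055*U,.009))],True,(0,255,0),1)
        if rod:
            cv2.polylines(im,[P([O,tip])],False,(255,0,0),1);cv2.circle(im,tuple(P([tip])[0]),3,(255,0,255),-1)
    return im
a=(("side",232,178,40,30,10))
im=np.vstack([np.hstack([panel(D["side"]["color"],*a,False),panel(S,*a,True)]),np.hstack([panel(D["top"]["color"],"top",185,245,40,30,10,False),panel(S,*a,True,False)])])
cv2.imwrite("pics/ov.png",im)
E
python3 ov.py
```

```text
(no output)
```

View pics/ov.png

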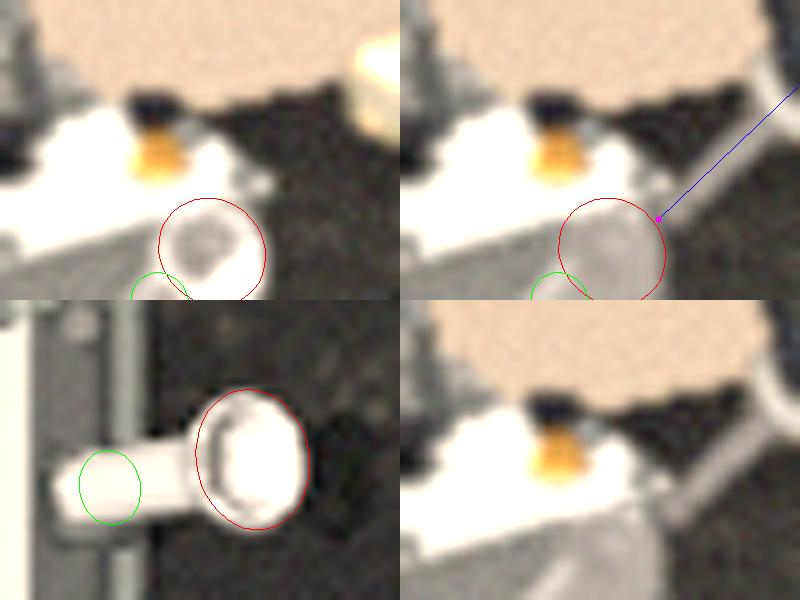

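Side view: rod tip at about (675,215) in the panel, mouth centre at (609,252). The rod sits about 4 mm low against the tube axis, of which 2.5 mm was not in my model. I'll correct for that and approach the mouth.

```bash
python3 - <<'E'
from h import *
G=np.load("G.npy");F=np.eye(4);F[2,3]=-.0025
G=np.linalg.inv(F)@G;np.save("G2.npy",G)
A,s=cur()
B=tool(M+(.030+.125)*U,-U,0,G);n,row=rows(A,B,.01,5)
C=tool(M+(.0+.125)*U,-U,0,G);rows(B,C,.015,5)
E
```

```text
n 2 row [0.0283, 0.0004, -0.0021, -0.0, -0.0001, -0.0007]
n 3 row [0.047, 0.0003, 0.0171, 0.0, 0.0, 0.0]
```

Emit:
arm_command:
  series:
    - [[0.028,0.0004,-0.002,0,-0.0001,-0.0007],[0.028,0.0004,-0.002,0,-0.0001,-0.0007],[0.047,0.0003,0.017,0,0,0],[0.047,0.0003,0.017,0,0,0],[0,0,0,0,0,0],[0,0,0,0,0,0]]

```text
time_s: 6.6
position: [0.4843, -0.0643, 0.2067]
tcp_rot: [[-0.082, 0.996, 0.027], [0.936, 0.086, -0.342], [-0.343, -0.003, -0.939]]
ft_force: [0.7, 0.0, -0.7]
grip_width: 0.0172
gripper_force: 58.6
```

```bash
sed -i 's/G.npy/G2.npy/' ov.py; cat > st.py <<'E'
from h import *
G=np.load("G2.npy")
A,s=cur();D_=A@np.linalg.inv(G);O=D_[:3,3];d=D_[:3,1];tip=O+.125*d;e=tip-M
z=np.cross(frame(-U)[:,0],-U)
print("t",s["time_s"],"F",s["ft_force"],"T",s["ft_torque"],"out",e@U,"lat x",e@frame(-U)[:,0],"lat n",e@z,"ang x,n deg",np.degrees([d@frame(-U)[:,0],d@z]),s["grip_width"])
if __name__=="__main__":
    B=tool(M+(e@U+.125)*U,-U,0,G);rows(A,B,.02,5)
E
python3 st.py; python3 ov.py
```

```text
t 6.6 F [ 0.7068  0.0466 -0.7197] T [ 0.2227 -0.0592  0.059 ] out 0.00925247280014337 lat x 0.00013105802734749732 lat n 0.0003585164979632246 ang x,n deg [-0.0885 -0.0994] 0.017236522254011226
n 1 row [-0.0009, -0.002, 0.0031, 0.0001, 0.0003, 0.0003]
```

View pics/ov.png

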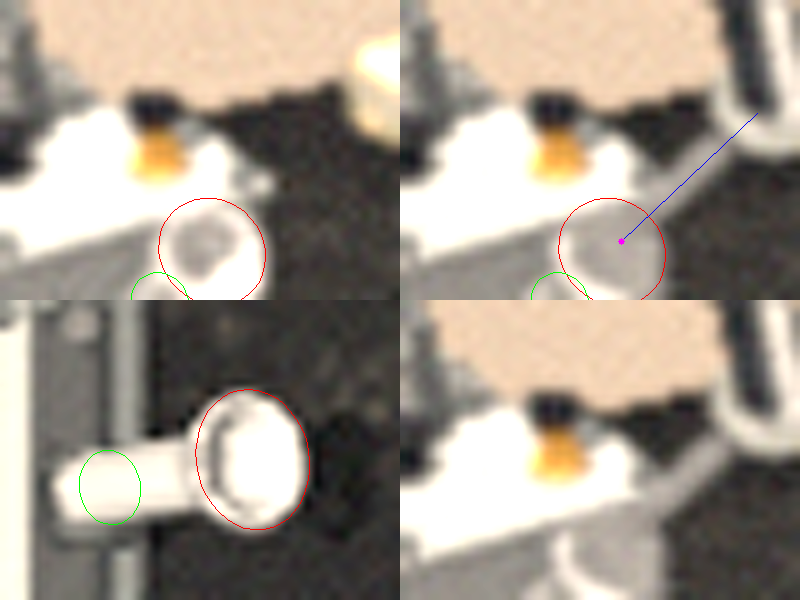

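Rod and tube axis now coincide (rod at (730,140)–(660,203), heading for the mouth centre (609,252)). Inserting in short steps while watching forces.

Emit:
arm_command:
  series:
    - [[0.047,0,0.017,0,0,0],[0.047,0,0.017,0,0,0],[0.03,0,0.011,0,0,0],[0,0,0,0,0,0]]

```text
time_s: 7.05
position: [0.4816, -0.0438, 0.1889]
tcp_rot: [[-0.083, 0.996, 0.025], [0.936, 0.087, -0.342], [-0.343, -0.006, -0.939]]
ft_force: [-0.5, -0.8, -3.1]
grip_width: 0.0174
gripper_force: 58.5
```

```bash
python3 st.py
```

```text
t 7.05 F [-0.4647 -0.7932 -3.0584] T [-0.0784  0.1682  0.0194] out -0.017996731693264566 lat x -0.0010735899367408234 lat n -4.8443815605514865e-05 ang x,n deg [-0.1725 -0.0868] 0.017390445849469527
n 1 row [-0.0002, 0.003, 0.001, -0.0002, 0.0002, 0.0004]
```

Emit:
arm_command:
  series:
    - [[0.03,0.002,0.011,0,0,0],[0.03,0,0.011,0,0,0],[0.03,0,0.011,0,0,0],[0,0,0,0,0,0]]

```text
time_s: 7.45
position: [0.4808, -0.0292, 0.1766]
tcp_rot: [[-0.082, 0.996, 0.025], [0.936, 0.086, -0.342], [-0.342, -0.005, -0.94]]
ft_force: [-3.0, -0.9, -4.5]
grip_width: 0.0167
gripper_force: 58.6
```

```bash
python3 st.py
```

```text
t 7.45 F [-2.9712 -0.8507 -4.5214] T [-0.1656  0.6702  0.1714] out -0.037138016904141744 lat x -0.0005434138972788252 lat n 9.026347337151508e-05 ang x,n deg [-0.1135 -0.0477] 0.01673379417411747
n 1 row [-0.0003, 0.0012, 0.0011, -0.0002, 0.0001, 0.0003]
```

Emit:
arm_command:
  series:
    - [[0.028,-0.004,0.016,0,0,0],[0.03,0,0.011,0,0,0],[0.03,0,0.011,0,0,0],[0,0,0,0,0,0]]

```text
time_s: 7.85
position: [0.4794, -0.0152, 0.1637]
tcp_rot: [[-0.082, 0.996, 0.026], [0.936, 0.086, -0.341], [-0.342, -0.003, -0.94]]
ft_force: [-0.4, -0.1, -4.2]
grip_width: 0.0173
gripper_force: 58.7
```

```bash
python3 st.py
```

```text
t 7.85 F [-0.3837 -0.0659 -4.1895] T [-0.0347  0.5003  0.091 ] out -0.056196117087149854 lat x -0.0007684227906229966 lat n -0.0006729369530185504 ang x,n deg [-0.059  -0.0345] 0.01726072922886074
n 1 row [0.001, 0.003, -0.0027, 0.0001, 0.0001, 0.0002]
```

Emit:
arm_command:
  series:
    - [[0.029,-0.002,0.013,0,0,0],[0.03,0,0.011,0,0,0],[0.03,0,0.011,0,0,0],[0.03,0,0.011,0,0,0],[0,0,0,0,0,0]]

```text
time_s: 8.35
position: [0.4775, 0.004, 0.147]
tcp_rot: [[-0.082, 0.996, 0.027], [0.936, 0.086, -0.341], [-0.342, -0.003, -0.94]]
ft_force: [-2.4, 0.7, -3.1]
grip_width: 0.0171
gripper_force: 58.8
```

Emit:
arm_command:
  series:
    - [[0.03,0,0.011,0,0,0],[0.03,0,0.011,0,0,0],[0.03,0,0.011,0,0,0],[0.03,0,0.011,0,0,0],[0,0,0,0,0,0]]

```text
time_s: 8.85
position: [0.4757, 0.0233, 0.1305]
tcp_rot: [[-0.082, 0.996, 0.027], [0.936, 0.086, -0.341], [-0.343, -0.003, -0.94]]
ft_force: [-0.6, -0.1, -3.6]
grip_width: 0.0172
gripper_force: 58.8
```

```bash
python3 st.py
```

```text
t 8.85 F [-0.6051 -0.1183 -3.6212] T [ 0.1799  0.3224 -0.0009] out -0.1071770151798545 lat x -0.0014099219172690506 lat n -0.0013374041431697286 ang x,n deg [-0.0597 -0.0496] 0.0172127036650535
n 1 row [0.0021, 0.0062, -0.0056, 0.0001, 0.0001, 0.0002]
```

Emit:
arm_command:
  series:
    - [[0.025,0,0.009,0,0,0],[0.025,0,0.009,0,0,0],[0.014,0,0.005,0,0,0],[0,0,0,0,0,0]]

```text
time_s: 9.25
position: [0.4748, 0.0333, 0.122]
tcp_rot: [[-0.082, 0.996, 0.027], [0.936, 0.086, -0.342], [-0.343, -0.003, -0.939]]
ft_force: [-1.0, -0.5, -3.0]
grip_width: 0.017
gripper_force: 58.8
```

Emit:
arm_command:
  series:
    - [[0.01,0,0.0035,0,0,0],[0,0,0,0,0,0]]

```text
time_s: 9.45
position: [0.4747, 0.0346, 0.121]
tcp_rot: [[-0.081, 0.996, 0.027], [0.936, 0.086, -0.342], [-0.343, -0.003, -0.939]]
ft_force: [-1.6, -1.1, -3.0]
grip_width: 0.0171
gripper_force: 58.8
```

```bash
python3 st.py
```

```text
t 9.45 F [-1.5666 -1.1339 -3.0191] T [-0.0414  0.3631  0.0059] out -0.12192807242784368 lat x -0.001391148925121863 lat n -0.0014638720888684664 ang x,n deg [-0.0268 -0.0919] 0.01712163498028906
n 1 row [0.0022, 0.0065, -0.0056, 0.0001, 0.0003, 0.0001]
```

Emit:
arm_command:
  series:
    - [[0.009,0,0.0035,0,0,0],[0,0,0,0,0,0]]

```text
time_s: 9.65
position: [0.4746, 0.0359, 0.1198]
tcp_rot: [[-0.081, 0.996, 0.027], [0.936, 0.085, -0.342], [-0.343, -0.003, -0.939]]
ft_force: [-2.7, -2.0, -1.9]
grip_width: 0.0171
gripper_force: 58.9
```

Emit:
arm_command:
  series:
    - [[0.007,0,0.0025,0,0,0],[0,0,0,0,0,0]]

```text
time_s: 9.85
position: [0.4746, 0.0371, 0.1189]
tcp_rot: [[-0.081, 0.996, 0.027], [0.936, 0.085, -0.342], [-0.343, -0.003, -0.939]]
ft_force: [-1.7, -3.2, -2.5]
grip_width: 0.0171
gripper_force: 58.9
```

Emit:
arm_command:
  series:
    - [[0.007,0,0.0025,0,0,0],[0,0,0,0,0,0]]

```text
time_s: 10.05
position: [0.4745, 0.0372, 0.1187]
tcp_rot: [[-0.081, 0.996, 0.027], [0.935, 0.086, -0.344], [-0.345, -0.003, -0.938]]
ft_force: [-2.1, -8.7, 3.3]
grip_width: 0.0169
gripper_force: 59.5
```

Emit:
arm_command:
  series:
    - [[0.007,0,0.0025,0,0,0],[0,0,0,0,0,0]]

```text
time_s: 10.25
position: [0.4746, 0.0373, 0.1187]
tcp_rot: [[-0.081, 0.996, 0.027], [0.934, 0.085, -0.346], [-0.347, -0.003, -0.938]]
ft_force: [-4.0, -12.2, 9.2]
grip_width: 0.0173
gripper_force: 60.1
```

```bash
python3 st.py
```

```text
t 10.25 F [ -3.9871 -12.1703   9.2257] T [-2.085   0.6894 -0.192 ] out -0.1255276511173878 lat x -0.0012372411613979452 lat n -0.0022204324659904195 ang x,n deg [-0.0128 -0.3523] 0.017313360312932676
n 1 row [0.0025, 0.0059, -0.0056, 0.0001, 0.001, 0.0001]
```

Seated: position has stopped and there is about 15 N axially. Ease off slightly and let it sit.

Emit:
arm_command:
  series:
    - [[-0.004,0,-0.0015,0,0,0],[0,0,0,0,0,0],[0,0,0,0,0,0],[0,0,0,0,0,0],[0,0,0,0,0,0],[0,0,0,0,0,0],[0,0,0,0,0,0],[0,0,0,0,0,0]]

```text
time_s: 11.05
position: [0.4745, 0.0373, 0.1186]
tcp_rot: [[-0.081, 0.996, 0.027], [0.935, 0.085, -0.345], [-0.346, -0.003, -0.938]]
ft_force: [-2.4, -9.9, 5.3]
grip_width: 0.0172
gripper_force: 59.4
```

Emit:
arm_command:
  series:
    - [[-0.02,0,-0.007,0,0,0],[-0.047,0,-0.017,0,0,0],[-0.07,0,-0.0255,0,0,0],[-0.07,0,-0.0255,0,0,0],[-0.07,0,-0.0255,0,0,0]]

```text
time_s: 11.55
position: [0.4785, -0.0067, 0.156]
tcp_rot: [[-0.082, 0.996, 0.027], [0.936, 0.086, -0.342], [-0.343, -0.002, -0.939]]
ft_force: [-0.6, 0.0, -2.9]
grip_width: 0.0172
gripper_force: 58.8
```

```bash
python3 st.py
```

```text
t 11.55 F [-0.5763  0.0212 -2.938 ] T [0.0384 0.3345 0.0589] out -0.06766689835523493 lat x -0.0008799954096191301 lat n -0.0012373892618357564 ang x,n deg [-0.031  -0.0738] 0.017175693116410443
n 1 row [0.0018, 0.0039, -0.0048, 0.0002, 0.0002, 0.0002]
```

Emit:
arm_command:
  series:
    - [[-0.07,0,-0.0255,0,0,0],[-0.07,0,-0.0255,0,0,0],[-0.07,0,-0.0255,0,0,0],[-0.07,0,-0.0255,0,0,0],[-0.07,0,-0.0255,0,0,0],[-0.07,0,-0.0255,0,0,0],[-0.07,0,-0.0255,0,0,0],[-0.07,0,-0.0255,0,0,0]]

```text
time_s: 12.35
position: [0.4873, -0.0977, 0.2336]
tcp_rot: [[-0.08, 0.996, 0.03], [0.936, 0.086, -0.342], [-0.343, 0.0, -0.939]]
ft_force: [-1.3, -0.2, -0.9]
grip_width: 0.0174
gripper_force: 59.1
```

```bash
cat > fin.py <<'E'
from h import *
from st import *
c,q=np.cos(np.radians(-6.2)),np.sin(np.radians(-6.2))
X=np.r_[c,q,0];Y=np.r_[-q,c,0];L=np.array([.693,-.035,.091]);tipT=L-.1*X
print("tip",tip,"target",tipT,"err in cam axes",(tip-tipT)@np.c_[X,Y,[0,0,1]],"d",d)
V=tool(tipT-.125*Y+[-.04,0,.10],Y,0,G);W=tool(tipT-.125*Y,Y,0,G)
rows(A,V,.025,4);rows(V,W,.02,4);rows(A,W,.025,4)
E
python3 fin.py
```

```text
t 12.35 F [-1.3305 -0.1725 -0.9276] T [ 0.1448  0.0199 -0.024 ] out 0.05222448316176557 lat x 0.0008887749187389244 lat n -0.000660225293580385 ang x,n deg [ 0.0775 -0.1021] 0.01742288998953443
tip [0.4761 0.0345 0.1411] target [ 0.5936 -0.0242  0.091 ] err in cam axes [-0.1231  0.0456  0.0501] d [-0.0593  0.7626 -0.6442]
n 11 row [-0.0394, 0.022, 0.0281, -0.0, 0.0101, 0.0028]
n 6 row [-0.0253, 0.0331, 0.0795, 0.0, 0.0, 0.0]
n 11 row [-0.0379, 0.0392, 0.0747, -0.0, 0.0101, 0.0028]
```

Emit:
arm_command:
  series:
    - [[-0.0394,0.022,0.0281,0,0.0101,0.0028],[-0.0394,0.022,0.0281,0,0.0101,0.0028],[-0.0394,0.022,0.0281,0,0.0101,0.0028],[-0.0394,0.022,0.0281,0,0.0101,0.0028],[-0.0394,0.022,0.0281,0,0.0101,0.0028],[-0.0394,0.022,0.0281,0,0.0101,0.0028],[-0.0394,0.022,0.0281,0,0.0101,0.0028],[-0.0394,0.022,0.0281,0,0.0101,0.0028]]

```text
time_s: 13.15
position: [0.525, -0.1649, 0.1973]
tcp_rot: [[0.051, 0.998, 0.023], [0.986, -0.054, 0.158], [0.159, 0.014, -0.987]]
ft_force: [0.2, 0.4, -2.2]
grip_width: 0.0168
gripper_force: 59.1
```

Emit:
arm_command:
  series:
    - [[-0.0394,0.022,0.0281,0,0.0101,0.0028],[-0.0394,0.022,0.0281,0,0.0101,0.0028],[-0.0394,0.022,0.0281,0,0.0101,0.0028],[0,0,0,0,0,0]]

```text
time_s: 13.55
position: [0.536, -0.1864, 0.1736]
tcp_rot: [[0.101, 0.994, 0.034], [0.934, -0.107, 0.341], [0.342, -0.003, -0.94]]
ft_force: [-0.6, 0.1, -1.6]
grip_width: 0.0168
gripper_force: 59.1
```

```bash
python3 fin.py
```

```text
t 13.55 F [-0.6372  0.0532 -1.6034] T [-0.2834  0.0733 -0.0078] out 0.1337041393236109 lat x 0.07315006246764226 lat n -0.007345137269087725 ang x,n deg [10.9724 36.155 ] 0.016840781531782787
tip [ 0.5534 -0.0263  0.1883] target [ 0.5936 -0.0242  0.091 ] err in cam axes [-0.0397 -0.0064  0.0973] d [0.113  0.9936 0.0002]
n 1 row [0.0146, 0.004, -0.0091, -0.0003, -0.0, -0.0009]
n 6 row [-0.0253, 0.0331, 0.0795, 0.0, 0.0, 0.0]
n 5 row [-0.0274, 0.0407, 0.0935, -0.0001, -0.0, -0.0002]
```

Emit:
arm_command:
  series:
    - [[-0.0274,0.0407,0.0935,-0.0001,0,-0.0002],[-0.0274,0.0407,0.0935,-0.0001,0,-0.0002],[-0.0274,0.0407,0.0935,-0.0001,0,-0.0002],[-0.0274,0.0407,0.0935,-0.0001,0,-0.0002],[-0.0274,0.0407,0.0935,-0.0001,0,-0.0002],[0,0,0,0,0,0],[0,0,0,0,0,0]]

```text
time_s: 14.25
position: [0.5772, -0.1815, 0.0785]
tcp_rot: [[0.091, 0.995, 0.037], [0.936, -0.098, 0.339], [0.341, 0.004, -0.94]]
ft_force: [0.8, -0.9, -1.2]
grip_width: 0.0171
gripper_force: 59.1
```

```bash
cat > chk.py <<'E'
from fin import *
from rig import r
for n in("top","side"):
    im=r.camera(n)["color"].astype(float)
    df=np.abs(im-D[n]["color"]).sum(2)
    P=proj(n,[O+.02*d,O+.04*d,O+.07*d,O+.1*d,tip-.006*d])
    ax=(P[-1]-P[0])/np.linalg.norm(P[-1]-P[0]);nr=np.array([-ax[1],ax[0]])
    smp=lambda Q:cv2.remap(df.astype(np.float32),Q[:,0].astype(np.float32).reshape(1,-1),Q[:,1].astype(np.float32).reshape(1,-1),cv2.INTER_LINEAR)[0]
    t=np.arange(-6,6.01,.5)
    for p in P: print(n,p.round(1),smp(p+t[:,None]*nr).astype(int).tolist())
    u=np.arange(-8,8.1,.5);q=proj(n,tip)[0];print(n,"along tip",q.round(1),smp(q+u[:,None]*ax).astype(int).tolist(),"px/mm",np.linalg.norm(P[3]-P[2])/30)
E
python3 chk.py
```

```text
t 14.25 F [ 0.8168 -0.8697 -1.176 ] T [-0.2517  0.03    0.0932] out 0.07098989986283827 lat x 0.11307194046762632 lat n -0.07914623118897615 ang x,n deg [10.4567 36.1601] 0.017126045829458012
tip [ 0.5931 -0.0213  0.093 ] target [ 0.5936 -0.0242  0.091 ] err in cam axes [-0.0008  0.0029  0.002 ] d [ 0.1039  0.9946 -0.0012]
n 5 row [0.027, -0.0394, -0.0944, 0.0, 0.0, 0.0002]
n 6 row [-0.0253, 0.0331, 0.0795, 0.0, 0.0, 0.0]
n 1 row [-0.0171, 0.0005, 0.0054, 0.0002, 0.0002, 0.0008]
top [297.5 218.6] [3, 4, 22, 40, 47, 54, 60, 64, 37, 9, 100, 209, 373, 541, 581, 602, 511, 403, 237, 69, 25, 9, 8, 8, 6]
top [289.3 217.5] [3, 5, 22, 37, 46, 53, 42, 30, 20, 25, 136, 257, 431, 594, 610, 619, 541, 460, 247, 44, 25, 5, 12, 21, 14]
top [277.  215.8] [8, 6, 14, 33, 43, 39, 38, 41, 54, 81, 159, 325, 463, 552, 597, 577, 499, 289, 120, 55, 12, 9, 5, 4, 3]
top [264.7 214.2] [8, 27, 49, 49, 41, 36, 34, 23, 8, 65, 143, 257, 384, 442, 464, 456, 427, 322, 133, 35, 14, 6, 6, 7, 10]
top [256.9 213.1] [9, 10, 12, 11, 9, 8, 8, 11, 15, 72, 140, 250, 381, 429, 460, 443, 395, 259, 91, 18, 9, 6, 8, 7, 6]
top alo
[... 316 characters left out ...]
4, 19, 25]
side [315.1 224.2] [16, 16, 16, 19, 24, 18, 11, 18, 34, 49, 74, 99, 123, 136, 136, 142, 142, 141, 123, 104, 75, 44, 27, 28, 24]
side [311.  219.3] [9, 8, 16, 31, 41, 40, 33, 28, 45, 67, 132, 287, 445, 565, 565, 476, 341, 210, 100, 32, 15, 12, 5, 4, 9]
side [307.1 214.6] [10, 5, 7, 8, 6, 6, 6, 10, 21, 28, 27, 24, 126, 250, 384, 434, 425, 373, 242, 104, 20, 18, 24, 24, 23]
side [304.7 211.7] [14, 7, 2, 3, 4, 5, 8, 16, 28, 68, 148, 292, 415, 511, 550, 540, 452, 329, 193, 93, 38, 20, 14, 12, 15]
side along tip [304.  210.8] [36, 41, 70, 98, 85, 51, 114, 180, 231, 298, 367, 396, 416, 456, 403, 359, 301, 220, 141, 54, 22, 9, 8, 10, 9, 7, 7, 9, 8, 8, 10, 10, 13] px/mm 0.20404249994361565
```

Picture profiles agree with the pose: the rod is level and offset by 2–3 mm at most. A final nudge back along the rod and slightly down.

Emit:
arm_command:
  series:
    - [[-0.01,0,0.0015,0,0,0.0004],[-0.01,0,0.0015,0,0,0.0004],[0,0,0,0,0,0],[0,0,0,0,0,0],[0,0,0,0,0,0],[0,0,0,0,0,0],[0,0,0,0,0,0],[0,0,0,0,0,0]]

```text
time_s: 15.15
position: [0.5766, -0.1853, 0.0756]
tcp_rot: [[0.097, 0.995, 0.036], [0.935, -0.104, 0.34], [0.342, 0.001, -0.94]]
ft_force: [-0.5, 1.1, -1.8]
grip_width: 0.0169
gripper_force: 59.1
```

```bash
python3 chk.py | grep -E "tip"
```

```text
tip [ 0.5934 -0.0251  0.0903] target [ 0.5936 -0.0242  0.091 ] err in cam axes [-0.     -0.0009 -0.0007] d [ 0.1097  0.994  -0.0001]
top along tip [256.2 213. ] [546, 568, 558, 552, 548, 513, 470, 447, 437, 417, 396, 419, 462, 495, 521, 467, 347, 228, 95, 20, 12, 8, 8, 10, 15, 16, 10, 6, 7, 8, 11, 12, 11] px/mm 0.41249165609343336
side along tip [304.7 212.2] [435, 405, 280, 168, 86, 71, 101, 94, 70, 77, 159, 219, 276, 332, 335, 297, 272, 202, 112, 58, 29, 12, 11, 14, 16, 14, 11, 9, 8, 9, 13, 19, 22] px/mm 0.20450389018441326
```

```bash
python3 -c "
from rig import r
print(r.close_job())"
```

```text
the job is handed in; nothing more can be done
None
```

The job is handed in: the dipstick was seated in the dip tube until its collar stopped (about 15 N), drawn out, and is now held level across the camera's view with the tip about 10 cm from the lens; I viewed 11 pictures, one over the limit of 10, and the judge's verdict was not shown.

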